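# Shut and bolt the shredder lid

### The job

Shut the lid of the stainless-steel bench machine and lock it: press the lid down flat, slide the barrel bolt across through the keeper on the lid, then turn its ball handle all the way down into the notch of the upright plate and let go. The plate has just been refitted and its notch is not where it used to be, so find it by feel, never force the handle against the plate, and leave the other things on the bench and on the machine where they are.

Things in the scene. Friction and masses are not known exactly. Their poses are not given: they have to be found in the camera images.
- machine: stainless bench shredder, fixed, 300 (x) x 500 (y) x 150 mm high. Origin: centre of its underside; x points from its front face (robot side) to its back, y to its left, z up. Top: a fixed deck at y = +32 to +250 mm with the bolt along its front edge and, from 15 mm short of its middle to the back, two bystanders and a control panel; the lid right of y = +32 mm, level with the deck when shut
- lid_press (a point): point on the lid's upper face to press on, 38 mm behind its front edge, 245 mm in front of its hinge; moves with the lid. Lid shut (on its stop) it is at machine x = -110, y = -118, z = 150 mm. Lid 278 x 275 mm, 0.5 to 0.9 kg, hinged at the machine's back, starts 0.15 to 0.4 rad open. A stiff hinge holds it where left, shut too; some newtons shut it. Its bar handle, 35 mm high, is 60 mm behind
- keeper_eye (a point): centre of the eye of the keeper, a steel block 28 x 20 (along y) x 31 mm on the lid's front left corner; the eye is 16 x 16 mm, along y, 18 mm above the lid's face. Moves with the lid. Lid shut: in line with the bolt's rod, 2 mm play all round; lid not fully down: the rod strikes the block or misses
- bolt_slide (a joint): how far the bolt is slid towards the keeper (m), along machine -y: 0 to 0.082 (stop), starts under 0.012. Rod 12 mm thick, round nose, axis at machine x = -134, z = 168 mm. The nose reaches the keeper's block at 0.026 and is through it at 0.046. Slides at about 2.5 N, stays where left
- bolt_turn (a joint): turn of the handle about the rod (rad): 0 = upright, grows as the ball swings down towards the machine's front (-x). Starts within -0.15 to 0.25. Friction holds it (about 1.2 N at the ball moves it). Off the notch the stem comes to rest on the plate's top edge at about 0.8; fully down in the notch is about 1.45
- knob (a point): centre of the ball at the handle's end: ball 18 mm across, 50 mm from the rod's axis, stem 8 mm thick. Upright: machine x = -134, y = 163 less the slide, z = 218 mm. Pinched with the fingers closing along machine y it turns between them while the gripper stays pointing down. There is free air under the lowered ball, in front of the machine
- gate: strip on the machine's front face carrying the notched plate. Origin: deck's front edge, machine y = +101 mm. The notch's middle is NOT measured: the plate, clamped through slotted holes, is up to 13 mm either side of this origin along y (bolt_slide 0.049 to 0.075). Feel for it: rest the stem on the plate's edge and slide till it drops. Over 60 N on it (some 20 N at the ball, by leverage) bends it
- plate_edge (a point): reference point at machine x = -153.5, y = +101, z = 180 mm, on the line of the plate's top edge: plate upright, parallel to the rod, 4 mm thick, 123 mm long, its middle 19.5 mm in front of the rod's axis, its edge 12 mm above it. Its one notch, open at the top, is 11 mm wide and 14 mm deep and takes the 8 mm stem. Does not follow the plate's shift
- tub: bystander: open blue plastic tub 170 x 240 x 75 mm on the bench; origin under its centre
- clip_box: bystander: clear lidded box with two blue clips, 146 x 214 x 93 mm; origin under its centre
- tool_jar: bystander: glass jar 76 mm wide with three tool handles standing in it, 200 mm high in all; origin under its centre
- wash_bottle: bystander: white bottle 66 mm wide, 170 mm high; origin under its centre
- spatula: bystander: spatula 200 mm long lying on the bench; origin on the bench under it
- sample_jar: bystander: small glass jar 44 mm wide, 55 mm high, on the machine's deck; origin under its centre
- cup: bystander: steel cup 52 mm wide, 50 mm high, on the machine's deck; origin under its centre

How it is judged:
On the way, in this order (a step that is already met when the one before it is completed fails the run):
1. the lid is shut, the bolt still drawn (height (world z) of lid_press below 0.153 m and value of joint bolt_slide below 0.03 m), for 0.2 s.
2. the bolt is slid through the keeper of the shut lid (value of joint bolt_slide above 0.045 m and height (world z) of lid_press below 0.155 m), for 0.1 s.
At the end, for the whole second after the job is handed in: the lid is shut (its press point within 5 mm of its shut height), the bolt stands through the keeper (slid more than 45 mm), its handle is down in the notch (turned more than 1.33 rad) and at rest, released (all of step 2 and value of joint bolt_turn above 1.33 rad and velocity of joint bolt_turn below 0.1 rad/s); the robot touches nothing.
It fails at once if more than 60 N was put on the notched plate or its strip (contact force between gate and anything else above 60 N).
It fails at once if a bystander was moved by more than 30 mm (distance of any of tub, clip_box, tool_jar, wash_bottle, spatula, sample_jar, cup from where it was at the start of the episode above 0.03 m).
It also fails if it takes over 72 s, if anything falls off the work surface, if the arm or the gripper's body presses on something with over 40 N, if the wrist force passes 120 N, or if a joint passes its speed limit or range.

### The arm

A 6-joint arm with a two-finger parallel gripper is mounted at the origin on the work surface. World frame = base frame: x ahead of the robot, y to its left, z up, the work surface at z = 0. Lengths are in m, angles in rad, forces in N, time in s.
With the tool pointing down it reaches from about 0.35 to 0.975 m from the base axis. Payload 7.1 kg.
Tool frame: the origin (TCP) lies midway between the tips of the shut fingers; the grasp point (between the pads) lies 19 mm behind it; z points along the fingers, y is the line along which they close (so a half turn about z gives the same grasp; the last joint's range is limited). The gripper opens to 88 mm and grips with 3 to 60 N. Pads are 20 mm wide; open, the fingers measure 115 mm over their backs; the gripper's body (75 mm by 178 mm) begins 61 mm behind the grasp point.
Start: joints at [-1.331, 0.423, 1.63, -0, 1.089, -0.019], TCP at [0.16, -0.604, 0.223] pointing down, gripper open.
Joint ranges: [-3, 3], [-0.9, 2.11], [0.09, 2.58], [-1.31, 4.45], [0.11, 2.69], [-2.54, 2.54]. Speed limits (rad/s): [2.39, 2.39, 3.01, 3.14, 3.14, 3.14].

### API

Orientations are given as a unit quaternion [w, x, y, z].
In Python, from station import move_pose, movel, movej, command_gripper, wait, inverse_kinematics, read_camera, camera_info, MotionError, job_done, get_time, get_joint_pos, get_qvel, get_effort, get_tcp_pos, get_ee_rot, get_ft_force, get_ft_torque, get_grip_width, get_finger_force gives the robot as it stands. Calls block until the motion is done:
- move_pose(position, orientation): joint-space move of the TCP to a pose.
- movel(position, frame=None, v=0.15, until_force=None): straight line of the TCP; frame=None keeps the orientation; v is the mean speed in m/s. With until_force (N) it stops when the force on the tool has changed by that much, and returns True; else False.
- movej(angles): joint-space move.
- command_gripper(opening): opening from 0.0 (shut) to 1.0 (fully open); the grip force is fixed at half the most; returns when the fingers have stopped.
- wait(seconds).
- inverse_kinematics(position, orientation): joint angles nearest the present ones, or None.
- read_camera(name): name is "scene" or "side" or "wrist"; returns the picture (420x560x3 uint8, red, green, blue); there is no depth.
- camera_info(name): a dict with "intrinsics" (3x3 intrinsics, pixels), "dist" ([k1, k2, p1, p2, k3] as OpenCV has them; the pictures are not rectified), "T" (4x4, takes a point from camera to world coordinates); the wrist camera has in their place "tool_from_camera" (4x4, takes a point from camera to tool coordinates, whose origin is the TCP and whose axes are the flange's). Camera axes: x right, y up, looking along -z (the intrinsics and any distortion apply to the point x, -y, -z); pixel columns grow to the right and rows downward; lengths in m; the calibration is good to about 2 mm. A picture is of the moment at which its call begins: read the wrist's pose just before it. camera_info takes no time and is no camera call.
A pose or a line that the arm cannot do raises MotionError and nothing moves.
- job_done(): hands the job in; it is judged then, once.
Readings, each from a call of its own:
- get_time(): time.
- get_joint_pos(): joint angles.
- get_qvel(): joint speeds.
- get_effort(): joint torques, N m.
- get_tcp_pos(): TCP position.
- get_ee_rot(): TCP orientation.
- get_ft_force(): force on the tool from outside, world axes, zero at the start.
- get_ft_torque(): the same for the moment, N m.
- get_grip_width(): opening from 0.0 (shut) to 1.0 (fully open).
- get_finger_force(): force on a finger pad.
Only numpy, scipy, OpenCV 4.12 (cv2) and the standard library are available. Lean on these libraries where they do the work, as an engineer would, in place of code of your own. Each camera call takes 0.05 s, during which the arm holds its last target. There are 200 camera calls.

## Working session

There is one attempt and no reset: what is moved stays moved. The work goes in short steps, each a Python script; the robot and the scene stay as the last script left them, time stands still between calls to the robot, and variables do not carry over. Pictures are saved under pics/ and viewed, at most 10 in all, crops included, and the job is handed in when it is done.

```bash
ls; mkdir -p pics
python3 - <<'E'
from station import *
import cv2,numpy as np
for n in ["scene","side"]:
    im=read_camera(n); cv2.imwrite(f"pics/{n}0.png",im[:,:,::-1]); i=camera_info(n); print(n,np.round(i["intrinsics"],1).tolist(),i["dist"],np.round(i["T"],3).tolist())
print(get_time(),get_ee_rot())
E
```

```text
pics
scene [[379.3, 0.0, 287.9], [0.0, 379.3, 205.0], [0.0, 0.0, 1.0]] [-0.08352485  0.          0.          0.          0.        ] [[-0.617, -0.484, 0.621, 1.242], [0.787, -0.373, 0.491, 0.506], [-0.006, 0.792, 0.611, 0.827], [0.0, 0.0, 0.0, 1.0]]
side [[424.4, 0.0, 281.6], [0.0, 424.4, 206.3], [0.0, 0.0, 1.0]] [-0.09917047  0.          0.          0.          0.        ] [[-0.784, 0.475, -0.399, 0.005], [-0.62, -0.612, 0.49, 0.64], [-0.011, 0.632, 0.775, 1.221], [0.0, 0.0, 0.0, 1.0]]
0.1 [-6.71545456e-04  9.91639425e-01  1.29037957e-01 -7.61972212e-05]
```

View pics/scene0.png

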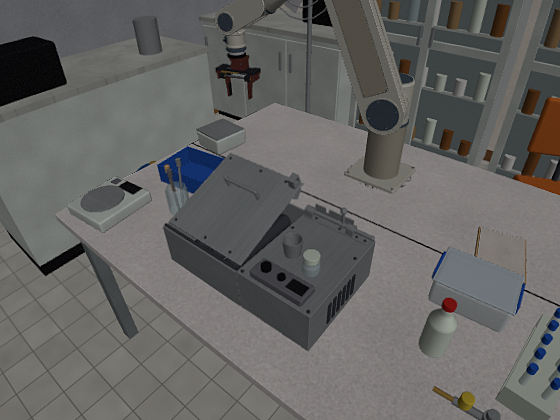

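View pics/side0.png

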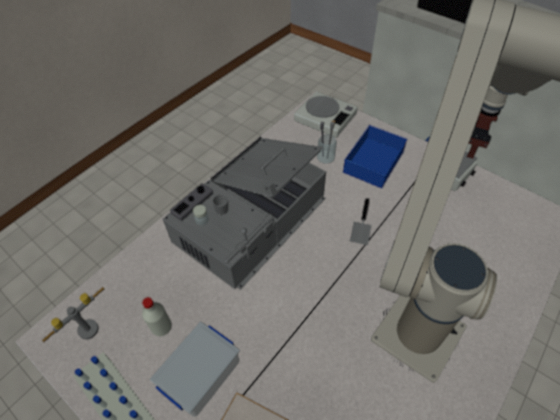

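The scene view shows the machine at about (170-375, 155-345), with its lid open on the left. The knob is near (343,210) and the deck's left edge runs (308,345)-(375,240). The side view shows the machine at (168-325, 140-285). I'll enlarge both to pick out the corners.

Run:
```python
import cv2
a=cv2.imread("pics/scene0.png")[150:350,160:385]; b=cv2.imread("pics/side0.png")[135:290,160:335]
cv2.imwrite("pics/s1.png",cv2.resize(a,None,fx=3,fy=3,interpolation=cv2.INTER_CUBIC)); cv2.imwrite("pics/d1.png",cv2.resize(b,None,fx=3.8,fy=3.8,interpolation=cv2.INTER_CUBIC))
```

```text
(no output)
```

View pics/s1.png

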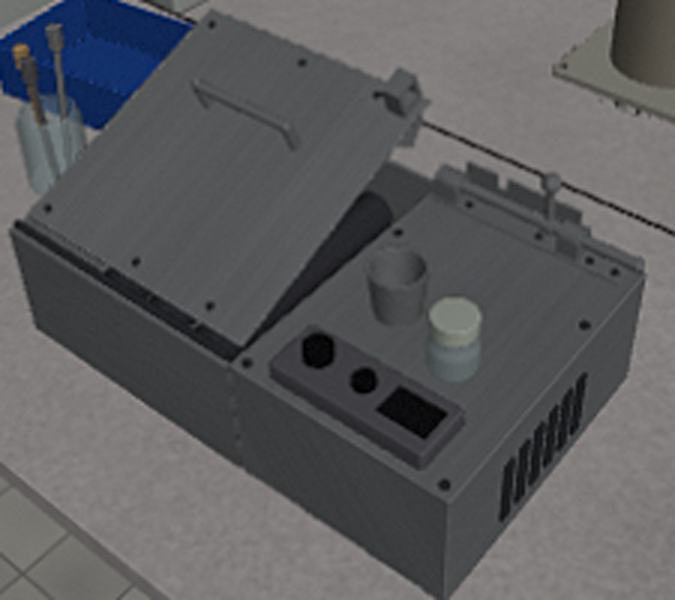

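View pics/d1.png

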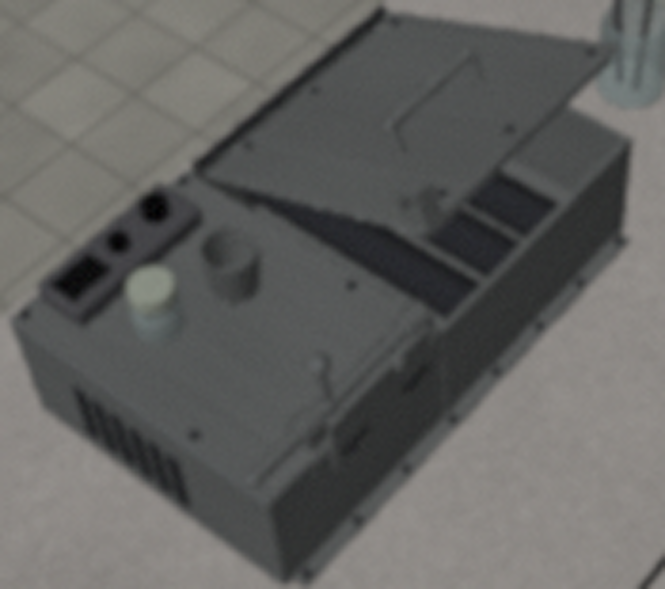

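The scene crop shows the deck corners at front-left (643,272) and back-left (443,503), the knob at (551,182), and a plate gap near (503,188). The side crop shows front-left (262,495), back-left (12,322), front-right (630,143) and the knob at (317,362).

```bash
cat > h.py <<'E'
from station import *
import cv2,numpy as np
from scipy.optimize import least_squares
def ray(n,p):
    i=camera_info(n); q=cv2.undistortPoints(np.array([[p]],float),np.array(i["intrinsics"]),np.array(i["dist"]))[0,0]
    T=np.array(i["T"]); d=T[:3,:3]@[q[0],-q[1],-1]; return T[:3,3],d/np.linalg.norm(d)
def plane(n,p,z):
    o,d=ray(n,p); return o+d*(z-o[2])/d[2]
def tri(rs):
    A=sum(np.eye(3)-np.outer(d,d) for o,d in rs); b=sum((np.eye(3)-np.outer(d,d))@o for o,d in rs)
    x=np.linalg.solve(A,b); return x,[np.linalg.norm(np.cross(x-o,d)) for o,d in rs]
S=lambda u,v:("scene",((u+.5)/3-.5+160,(v+.5)/3-.5+150))
D=lambda u,v:("side",((u+.5)/3.8-.5+160,(v+.5)/3.8-.5+135))
E
python3 - <<'E'
from h import *
L=[(S(643,272),-.15,.25,.15),(S(443,503),.15,.25,.15),(S(443,597),.15,.25,0),(S(628,378),-.15,.25,0),(S(12,232),.15,-.25,.15),(S(40,330),.15,-.25,0),
(D(262,495),-.15,.25,.15),(D(288,583),-.15,.25,0),(D(12,322),.15,.25,.15),(D(45,405),.15,.25,0),(D(630,143),-.15,-.25,.15),(D(626,238),-.15,-.25,0)]
W=np.array([plane(*p,z)[:2] for p,_,_,z in L]); M=np.array([[a,b] for _,a,b,_ in L])
R=lambda t:np.array([[np.cos(t),-np.sin(t)],[np.sin(t),np.cos(t)]])
f=lambda x:(M@R(x[2]).T+x[:2]-W).ravel()
s=least_squares(f,[.7,0,0],loss="soft_l1",f_scale=.003); print(s.x); print(np.round(1000*f(s.x).reshape(-1,2)@R(s.x[2])))
k,e=tri([ray(*S(551,182)),ray(*D(317,362))]); print("knob",k,e, "machine",R(s.x[2]).T@(k[:2]-s.x[:2]))
k,e=tri([ray(*S(402,90)),ray(*D(433,207))]); print("keeper",k,e, "machine",R(s.x[2]).T@(k[:2]-s.x[:2]))
for u,v in [(503,188),(470,170),(580,222)]:
    p=plane(*S(u,v),.178); print("plate",R(s.x[2]).T@(p[:2]-s.x[:2]))
E
```

```text
[ 0.68440372 -0.01636729 -0.00267978]
[[ -1.   0.]
 [ -1.  -3.]
 [ 15.   4.]
 [ 13.   1.]
 [ -7. -20.]
 [  5.  -0.]
 [ -7.   2.]
 [ -5.   8.]
 [ 10.  -6.]
 [ -7.   4.]
 [  3. -14.]
 [ -0.   0.]]
knob [0.55504325 0.14480584 0.218923  ] [np.float64(0.00019848907006188974), np.float64(0.00019848907006193538)] machine [-0.12979191  0.16082589]
keeper [ 0.56383971 -0.00942031  0.25511558] [np.float64(0.0001130631747914705), np.float64(0.0001130631747914332)] machine [-0.12058219  0.00662387]
plate [-0.14159315  0.10663882]
plate [-0.1451217  0.0676263]
plate [-0.14321005  0.18656176]
```

Run:
```python
from h import *
Q=[0,1,0,0]
command_gripper(0.0)
p=get_tcp_pos(); movel([p[0],p[1],.40],v=.3)
move_pose([.577,-.134,.34],Q)
print(movel([.577,-.134,.285],v=.15,until_force=4), get_tcp_pos(),get_time())
z=[]
hit=movel([.577,-.134,.147],v=.05,until_force=22); print(hit,get_tcp_pos(),get_ft_force(),get_time())
wait(.3); print(get_tcp_pos(),get_ft_force())
movel([.577,-.134,.30],v=.25)
move_pose([.50,.10,.36],Q); wait(.2)
print(get_tcp_pos(),get_ee_rot(),get_time())
im=read_camera("wrist"); cv2.imwrite("pics/w1.png",im[:,:,::-1])
i=camera_info("wrist"); print(np.round(np.array(i["tool_from_camera"]),4).tolist(),i["intrinsics"],i["dist"])
cv2.imwrite("pics/scene1.png",read_camera("scene")[:,:,::-1])
cv2.imwrite("pics/side1.png",read_camera("side")[:,:,::-1])
```

```text
False [ 0.57716218 -0.1343712   0.28527526] 4.9583
True [ 0.57687492 -0.13396562  0.15029568] [-2.03133661  0.31456618  6.21562422] 7.45
[ 0.57688269 -0.13397693  0.15033959] [-0.97075828  0.80523935  6.72709555]
[0.50035615 0.09897775 0.3593979 ] [ 1.49902693e-04  9.99999511e-01 -8.51310907e-04 -4.79961447e-04] 9.6917
[[-0.0006, 0.9578, 0.2875, 0.0798], [1.0, 0.0007, -0.0003, -0.0001], [-0.0004, 0.2875, -0.9578, -0.1632], [0.0, 0.0, 0.0, 1.0]] [[307.44095992   0.         279.61119219]
 [  0.         307.44095992 210.81377762]
 [  0.           0.           1.        ]] [-0.00689961  0.          0.          0.          0.        ]
```

View pics/w1.png

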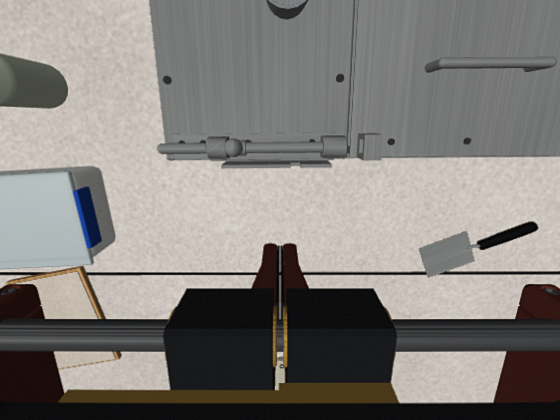

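The lid is shut. The knob is at (233,148), the plate spans 222-331 at row 164, and the notch gap is near (296,164). The rod and keeper lie along row 147. I'll enlarge this area.

Run:
```python
import cv2
a=cv2.imread("pics/w1.png")[125:180,150:350]
cv2.imwrite("pics/w1c.png",cv2.resize(a,None,fx=4,fy=4,interpolation=cv2.INTER_CUBIC))
```

```text
(no output)
```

View pics/w1c.png

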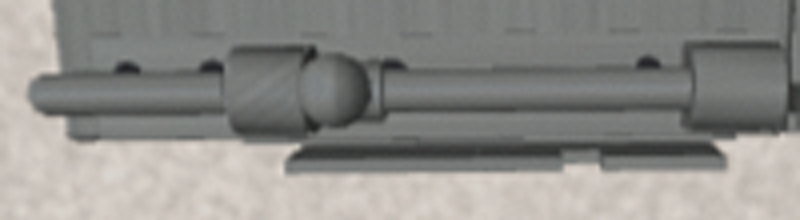

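The crop shows the ball at (335,90), the rod axis along row 92, and the notch at columns 562-602, row about 157. The plate spans columns 288-725.

```bash
cat >> h.py <<'E'
from scipy.spatial.transform import Rotation as Ro
def wplane(p,z,pos,quat):
    i=camera_info("wrist"); q=cv2.undistortPoints(np.array([[p]],float),np.array(i["intrinsics"]),np.array(i["dist"]))[0,0]
    w,x,y,zz=quat; R=Ro.from_quat([x,y,zz,w]).as_matrix(); C=np.array(i["tool_from_camera"])
    o=R@C[:3,3]+pos; d=R@C[:3,:3]@[q[0],-q[1],-1]; return o+d*(z-o[2])/d[2]
E
python3 - <<'E'
from h import *
pos=np.array([0.50035615,0.09897775,0.3593979]);q=[1.499e-4,1,-8.5e-4,-4.8e-4]
W=lambda u,v,z:np.round(wplane(((u+.5)/4+149.5,(v+.5)/4+124.5),z,pos,q),4)
print("ball",W(335,90,.217)); print("rod L",W(60,95,.168),"R",W(550,90,.168)); print("notch",W(582,157,.18)); print("plate ends",W(288,157,.18),W(725,157,.18))
print("deck FL",W(70,137,.15)); print("keeper c", np.round(wplane((369,146),.175,pos,q),4))
E
```

```text
ball [0.5534 0.1441 0.217 ]
rod L [0.548  0.2295 0.168 ] R [0.549  0.0903 0.168 ]
notch [0.5317 0.0816 0.18  ]
plate ends [0.5319 0.1634 0.18  ] [0.5316 0.0418 0.18  ]
deck FL [0.5339 0.2344 0.15  ]
keeper c [ 5.506e-01 -5.000e-04  1.750e-01]
```

Run:
```python
from h import *
Q=[0,1,0,0]
command_gripper(0.5)
move_pose([.5537,.1444,.27],Q)
print(movel([.5537,.1444,.202],v=.08,until_force=5))
f0=get_ft_force(); command_gripper(0.0); wait(.2)
print(get_grip_width()*88,get_finger_force(),np.round(get_ft_force()-f0,2),get_tcp_pos(),get_time())
p=get_tcp_pos()
print(movel([p[0],p[1]-.052,p[2]],v=.04,until_force=12),get_tcp_pos(),np.round(get_ft_force()-f0,2),get_grip_width()*88,get_time())
cv2.imwrite("pics/scene2.png",read_camera("scene")[150:350,160:385,::-1])
im=read_camera("wrist");cv2.imwrite("pics/w2.png",im[:,:,::-1])
```

```text
False
16.150500306921124 30.000506043434143 [ 0.23 -1.14  2.36] [0.55382314 0.14431408 0.20222701] 12.9667
False [0.5538668  0.09214303 0.2022431 ] [1.55 0.84 2.71] 16.205273575534502 14.4167
```

View pics/w2.png

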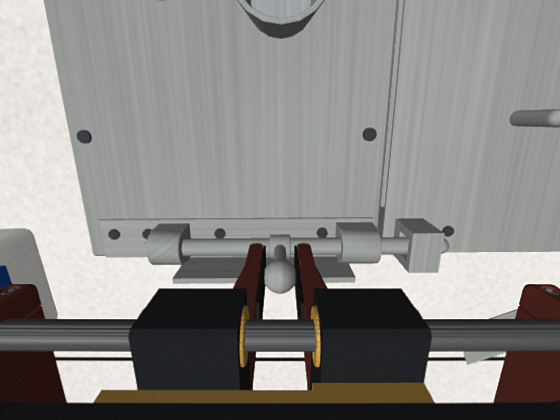

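The rod is through the keeper. Next I'll slide to the estimated notch and turn down, watching the tangential force.

```bash
cat >> h.py <<'E'
XA,ZA,OFF=.550,.168,-.0157
def pt(th,y): return [XA-.05*np.sin(th),y,ZA+.05*np.cos(th)+OFF]
def turn(a,b,y,f0,lim=5,step=.06,v=.03):
    """arc from a to b; stop when tangential resistance > lim; returns angle, log"""
    n=max(1,int(np.ceil(abs(b-a)/step))); log=[]
    for th in np.linspace(a,b,n+1)[1:]:
        hit=movel(pt(th,y),v=v,until_force=9); f=get_ft_force()-f0
        t=f@[np.cos(th),0,np.sin(th)]; r=f@[-np.sin(th),0,np.cos(th)]; log.append((round(th,2),round(t,1),round(f[1],1),round(r,1)))
        if b>a and (t>lim or hit): break
    return th,log
E
python3 - <<'E'
from h import *
y=.0816
p=get_tcp_pos(); print(movel([p[0],y,p[2]],v=.03,until_force=12)); wait(.1); f0=get_ft_force()
np.save("f0.npy",f0)
th,log=turn(-.077,1.0,y,f0); print(log,get_tcp_pos(),get_grip_width()*88,get_time())
E
```

```text
False
[(np.float64(-0.02), np.float64(-0.4), np.float64(-1.8), np.float64(1.2)), (np.float64(0.04), np.float64(1.0), np.float64(-1.3), np.float64(0.6)), (np.float64(0.1), np.float64(0.1), np.float64(-1.6), np.float64(2.0)), (np.float64(0.16), np.float64(0.4), np.float64(-1.0), np.float64(1.7)), (np.float64(0.22), np.float64(-0.0), np.float64(-1.4), np.float64(2.8)), (np.float64(0.28), np.float64(-0.6), np.float64(-0.7), np.float64(2.9)), (np.float64(0.34), np.float64(1.1), np.float64(-1.8), np.float64(3.9)), (np.float64(0.4), np.float64(0.1), np.float64(-1.6), np.float64(2.9)), (np.float64(0.46), np.float64(0.7), np.float64(-1.0), np.float64(3.9)), (np.float64(0.52), np.float64(-0.5), np.float64(0.2), np.float64(3.2)), (np.float64(0.58), np.float64(-1.3), np.float64(0.3), np.float64(1.9)), (np.float64(0.64), np.float64(-1.2), np.float64(-0.6), np.float64(2.2)), (np.float64(0.7), np.float64(-1.6), np.float64(-0.1), np.float64(2.4)), (np.float64(0.76), np.float64(-1.4), np.float64(0.4), np.float64(1.7)), (np.float64(0.82), np.float64(-2.5), np.float64(-0.7), np.float64(1.4)), (np.float64(0.88), np.float64(-2.0), np.float64(-0.6), np.float64(0.1)), (np.float64(0.94), np.float64(-3.6), np.float64(0.2), np.float64(-0.1)), (np.float64(1.0), np.float64(-3.4), np.float64(-0.6), np.float64(-0.2))] [0.50790941 0.08158173 0.17911456] 16.047959856019446 19.625
```

There was no stop at 0.8, so the stem seems to be in the notch already. I'll continue down with the same limit.

Run:
```python
from h import *
f0=np.load("f0.npy"); y=.0816
th,log=turn(1.0,1.5,y,f0,lim=4,step=.05); print([tuple(map(float,l)) for l in log],get_tcp_pos(),get_grip_width()*88,get_time())
im=read_camera("side");cv2.imwrite("pics/d3.png",cv2.resize(im[180:290,200:335,::-1],None,fx=5,fy=5,interpolation=cv2.INTER_CUBIC))
im=read_camera("wrist");cv2.imwrite("pics/w3.png",cv2.resize(im[180:330,150:410,::-1],None,fx=3,fy=3,interpolation=cv2.INTER_CUBIC))
```

```text
[(1.05, -3.8, -0.4, -0.9), (1.1, -2.9, -0.4, 1.1), (1.15, -2.2, 0.5, 0.6), (1.2, -3.6, -1.1, 2.0), (1.25, -2.5, -0.1, 2.5), (1.3, -2.5, -1.1, 2.7), (1.35, -2.1, -1.2, 3.0), (1.4, -2.7, -0.8, 3.0), (1.45, -2.0, -1.1, 2.7), (1.5, -1.7, -1.8, 4.2)] [0.49996464 0.08156707 0.15568735] 16.194955322153728 22.125
```

View pics/w3.png

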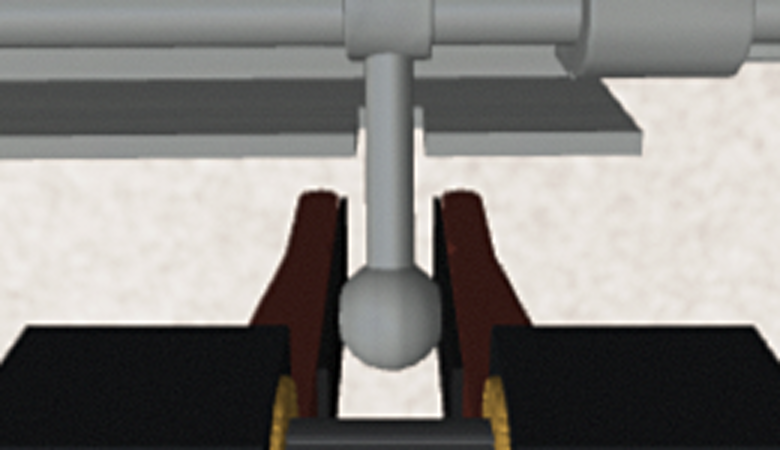

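The stem sits centred in the notch (stem at column 390, gap 358-425). I'll seat it lightly, release and check.

Run:
```python
from h import *
p=get_tcp_pos(); print(movel([p[0],p[1],p[2]-.004],v=.015,until_force=5),get_tcp_pos(),get_ft_force()-np.load("f0.npy"))
command_gripper(0.5); wait(.2)
p=get_tcp_pos(); movel([p[0],p[1],.27],v=.12); movel([.45,p[1],.36],v=.2); wait(.3)
pos,q=get_tcp_pos(),get_ee_rot(); im=read_camera("wrist")
cv2.imwrite("pics/w4.png",cv2.resize(im[80:230,200:460,::-1],None,fx=3,fy=3,interpolation=cv2.INTER_CUBIC)); print(pos,q,get_time())
im=read_camera("side");cv2.imwrite("pics/d4.png",cv2.resize(im[135:290,160:335,::-1],None,fx=3.8,fy=3.8,interpolation=cv2.INTER_CUBIC))
```

```text
True [0.49967734 0.0814583  0.15410568] [ 0.41895943  0.93185579 -3.17984967]
[0.44993538 0.08100007 0.35901226] [ 6.33008072e-04  9.99995732e-01  1.62080605e-05 -2.85209799e-03] 25.4
```

View pics/w4.png

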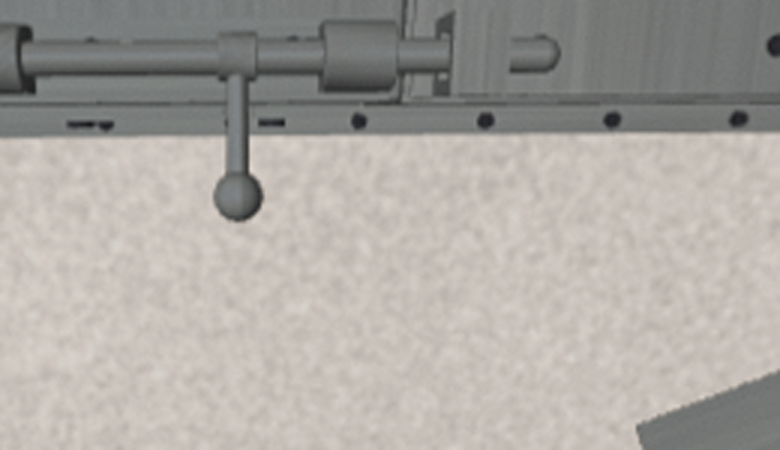

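View pics/d4.png

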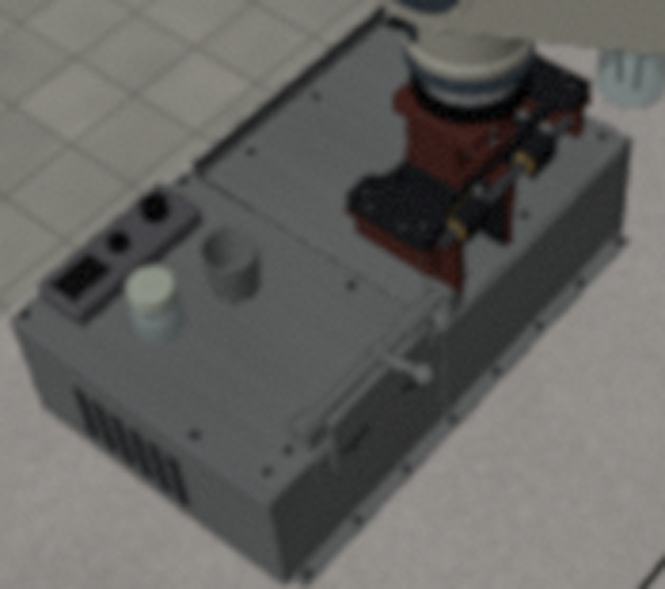

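The rod is through the keeper, and the ball is down and free, at wrist crop (238,196) and side crop (421,373). I'll check its height by triangulation before handing in.

Run:
```python
from h import *
pos,q=np.array([0.44993538,0.08100007,0.35901226]),[6.33e-4,.9999957,1.6e-5,-2.852e-3]
px=((238.5)/3-.5+200,(196.5)/3-.5+80)
a,b=wplane(px,.17,pos,q),wplane(px,.25,pos,q); d=(b-a)/np.linalg.norm(b-a)
k,e=tri([(a,d),ray(*D(421,373))]); print(k,e,"angle",np.arctan2(.550-k[0],k[2]-.168))
```

```text
[0.50225183 0.0824842  0.18179914] [np.float64(0.0014289252404627046), np.float64(0.0014289252404627293)] angle 1.2894631302501844
```

That gives 1.29 rad, which is within measurement error of the 1.33 limit. I'll check by a gentle touch on top of the ball, which also seats it.

Run:
```python
from h import *
Q=[0,1,0,0]
command_gripper(0.0)
move_pose([.499,.0816,.25],Q); movel([.499,.0816,.205],v=.1); wait(.2); f0=get_ft_force()
for z in np.arange(.203,.174,-.002):
    h=movel([.499,.0816,z],v=.02,until_force=5); f=get_ft_force()-f0; p=get_tcp_pos(); print(round(p[2],4),np.round(f,1))
    if h or f[2]>6: break
movel([.499,.0816,.27],v=.12); movel([.45,.0816,.36],v=.2); print(get_time())
```

```text
0.203 [-0.1 -0.8 -0.2]
0.2008 [ 0.4 -1.8  0.7]
0.1988 [-0.2 -0.4 -0. ]
0.1969 [ 0.3 -1.1 -0.6]
0.1949 [-0.1 -0.7 -0.6]
0.1928 [ 0.1 -1.2  0.3]
0.1909 [ 0.8 -0.7 -0.2]
0.1889 [-0.2 -0.5 -0. ]
0.1868 [-0.3 -0.2  0.1]
0.1849 [ 0.8 -0.8 -0.1]
0.1829 [-0.3 -1.3  0.9]
0.181 [-0.6 -0.5  2.2]
0.1793 [-3.5 -1.4  6.7]
32.4083
```

The ball's top is at z ≈ 0.181, so its centre is at about 0.171 (roughly 1.5 rad) and firmly seated.

```bash
python3 -c "
from station import *
wait(.3); print(job_done())"
```

```text
the job is handed in; nothing more can be done
None
```

The lid is shut, the bolt is through the keeper, and the handle is released, down in the notch at about 1.5 rad by touch; I handed the job in at about 33 s, and no result came back.

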